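Angle an optical rail past a post into its storage bay

TASK

Push the aluminium rail along the bench into the blue open-fronted bay: angle it in past the steel post, the end nearer the post first, then swing the other end in, until the rail lies fully home with its whole length against the back wall. Only push it: never squeeze it between the fingers or lift or tip it off the bench, and leave everything else on the bench where it stands.

Things in the scene. Friction and masses are not known exactly. Their poses are not given: they have to be found in the camera images.
- rail: Aluminium optical-bench rail with black ends, a straight bar 260 mm long, 30 mm wide, 30 mm high, about 0.45 kg (varies by a quarter), loose and flat on the bench. Origin at the centre of its underside; y axis along its length, x across, z up. It starts on the robot's side of the bay, roughly parallel to it, shifted towards the capped socket's side.
- rail_left (a point): Centre of the rail's end face on its +y side (the left-hand end at the start), 15 mm above the bench, 130 mm from the rail's middle.
- rail_right (a point): Centre of the rail's end face on its -y side (the right-hand end at the start), 15 mm above the bench, 130 mm from the rail's middle.
- rail_mid (a point): Centre of the rail, half-way up (15 mm above its underside).
- bay: Blue bay fixed to the bench: a back wall and two end walls, 8 mm thick, 35 mm high, no sill, open towards the robot; its floor is the bench, marked dark. Origin on the bench at the middle of the mouth; x points into the bay, y along it to the left. Inner faces: back wall x = 60 mm, end walls y = +155 and -155 mm; the end walls run from x = 8 mm to the back.
- bay_home (a point): Middle of the bay, where the rail's centre belongs: in the bay's frame x = 45, y = 0, z = 15 mm. Fully home the rail lies along the bay's y axis with its centre line at this x, touching the back wall; lengthwise it has 50 mm of play.
- post: Fixed upright steel post, 18 mm in diameter, 55 mm tall, in front of the bay. Origin at its foot on the axis. In the bay's frame it is at x = -20 mm and y = +85 or -85 mm (the side differs from start to start), so the rail cannot go straight in: the end nearer the post has to pass behind it at an angle.
- socket: Flat brass disc with a black cap, 40 mm across, flush with the bench (nothing to bump into): the unused post socket, at the same x as the post and on the other side of the bay. Origin at its centre.
- mass: Bystander: brass weight, 34 mm across and 48 mm tall, loose, beside the bay's left end. Origin at its foot.
- rider: Bystander: black lens carrier 40 x 36 x 22 mm with a thin steel pin up to 57 mm, loose, beside the bay's right end. Origin at its foot.
- dish: Bystander: glass dish, 90 mm across and 35 mm tall, loose, beyond the bay. Origin at its foot.
- driver: Bystander: screwdriver with a red handle, lying loose beyond the bay.
- beaker1: Bystander: glass beaker, 68 mm across and 90 mm tall, loose, to the far left. Origin at its foot.
- beaker2: Bystander: glass beaker, 60 mm across and 75 mm tall, loose, to the far right. Origin at its foot.
- bottle: Bystander: brown glass bottle, 60 mm across and 130 mm tall, loose, to the far right. Origin at its foot.
Things that resemble listed ones, but are neither listed nor needed, are in the scene too. What is shaped like the post but purple is not meant.

How it is judged:
On the way:
1. the rail's end nearer the post is in the bay's mouth behind the post, while its other end is still outside (((y of post in the frame of bay above 0 m and y of rail_left in the frame of bay above 0.095 m and x of rail_left in the frame of bay above 0 m and x of rail_right in the frame of bay below 0 m) or (y of post in the frame of bay below 0 m and y of rail_right in the frame of bay below -0.095 m and x of rail_right in the frame of bay above 0 m and x of rail_left in the frame of bay below 0 m))), for 0.05 s.
At the end, for the whole second after the job is handed in: The rail lies flat on the bench between the bay's three walls, both ends within 10 mm of touching the back wall, parallel to it within 0.08 rad, and at rest (x of each of rail_left, rail_right in the frame of bay above 0.035 m and x of rail_mid in the frame of bay below 0.052 m and y of rail_mid in the frame of bay between -0.03 and 0.03 m and angle between the y axis of rail and the y axis of bay, either way round below 0.08 rad and height (world z) of rail_mid below 0.02 m and angle between rail's own z axis and vertical below 0.08 rad and linear speed of rail below 0.01 m/s).
It fails at once if the rail is squeezed: over 40 N between fingers and rail while it touches neither bay nor post (contact force between the fingers and rail above 40 N and contact force between rail and bay below 0.5 N and contact force between rail and post below 0.5 N).
It fails at once if the rail is lifted more than 10 mm off the bench or tipped more than 0.25 rad (height (world z) of rail_mid above 0.025 m or height (world z) of any of rail_left, rail_right above 0.035 m or angle between rail's own z axis and vertical above 0.25 rad).
It fails at once if another thing on the bench is moved by more than 20 mm (distance of any of mass, rider, dish, driver, beaker1, beaker2, bottle from where it was at the start of the episode above 0.02 m).
It also fails if it takes over 72 s, if anything falls off the work surface, if the arm or the gripper's body presses on something with over 40 N, if the wrist force passes 120 N, or if a joint passes its speed limit or range.

ROBOT

A 6-joint arm with a two-finger parallel gripper is mounted at the origin on the work surface. World frame = base frame: x ahead of the robot, y to its left, z up, the work surface at z = 0. Lengths are in m, angles in rad, forces in N, time in s.
With the tool pointing down it reaches from about 0.375 to 0.9 m from the base axis. Payload 3.1 kg.
Tool frame: the origin (TCP) lies at the very end of the fingers, on their centre line; the grasp point (between the pads) lies 19 mm behind it; z points along the fingers, y is the line along which they close (so a half turn about z gives the same grasp; the last joint's range is limited). The gripper opens to 85 mm and grips with 20 to 120 N. Pads are 22 mm wide; open, the fingers measure 114 mm over their backs; the gripper's body (76 mm by 85 mm) begins 54 mm behind the grasp point. The pads swing forward as they close: fully open they stand 13 mm farther back than shut.
Start: joints at [0.933, 0.527, 1.433, -0, 1.181, -0.178], TCP at [0.277, 0.56, 0.231] pointing down, gripper open.
Joint ranges: [-3.08, 3.08], [-0.75, 2.2], [0.22, 2.44], [-1.43, 4.57], [0, 2.65], [-2.85, 2.85]. Speed limits (rad/s): [2.79, 2.79, 3.14, 3.14, 3.14, 3.14].

INTERFACE

Orientations are given as a rotation vector (axis times angle).
In Python, from rig import manip gives the robot as it stands.
- The arm moves only by the tool drive_tool, never from a script. Its argument "steps" is one flat list of numbers, 7 for each row, row after row: the finger opening in m, from 0 to 0.0854, then the shift along the tool's x, y, z in m, then the turn, a rotation vector about the tool's x, y, z in rad. A call has 1 to 8 rows; each row shifts and turns the commanded pose from where the row before left it, along the tool's axes as they then stand; what a row does not reach is not made up. A row lasts 1/12 s, in which the tool goes at most 41.7 mm and 7.16 degrees, less where a joint would pass 70% of its speed; a pose out of reach is approached as far as the arm can. A call is refused whole if a number of a shift passes 0.0417 or a number of a turn 0.125, either way. A call with a gripper value outside its range is refused whole. The fingers move at their own pace and stop on an object; "grip_force" is the grip in N (left out, the last holds). Time passes only in rows, so rows that do not move let the fingers close. It gives the time, the measured TCP pose, the force, the opening and the grip force at its end, in the units of the state.
- manip.sense(): the state, without advancing time (a new reading comes with each control period).
- manip.grab_frame(name): name is "scene" or "top"; returns a dict with "img" (420x560x3 uint8, red, green, blue), "depth" (420x560 float32, m along the optical axis (not along the pixel's ray), 0 where there is no reading), "vfov" (degrees; the focal length in pixels is half the picture's height over the tangent of half this angle, whatever the lens; pixels are square), "cx", "cy" (the principal point, pixels), "R" (3x3) and "t" (3): a world point X has camera coordinates R X + t. Camera axes: x right, y down, z forward; pixel columns grow to the right and rows downward; lengths in m; the calibration is good to about 2 mm. A picture is of the moment at which its call begins.
- manip.close_job(): hands the job in; it is judged then, once.
The state is a dict: "time_s": time; "joints": joint angles; "qvel": joint speeds; "tau": joint torques, N m; "position": TCP position; "orientation": TCP orientation; "wrist_force": force on the tool from outside, world axes, zero at the start; "torque": the same for the moment, N m; "opening": finger opening in m; "grip_force": force on a finger pad.
Only numpy, scipy, OpenCV 4.12 (cv2) and the standard library are available. Lean on these libraries where they do the work, as an engineer would, in place of code of your own. Each camera call takes 0.05 s, during which the arm holds its last target. There are 200 camera calls.

## Working session

There is one attempt and no reset: what is moved stays moved. The work goes in short steps, Python scripts to look and compute and a tool call to move; the robot and the scene stay as the last step left them, time stands still between calls to the robot, and variables do not carry over. Pictures are saved under pics/ and viewed, at most 10 in all, crops included, and the job is handed in when it is done.

Besides the shell and the picture viewer there is one more tool, called after "Call:" as name(argument=value, ...) on one line, values as JSON. drive_tool: Moves the arm, as the interface text tells. Its arguments: {"type":"object","properties":{"steps":{"type":"array","items":{"type":"number"}},"grip_force":{"type":"number"}},"required":["steps"]}

```bash
mkdir -p pics
cat > h.py <<'E'
import numpy as np, cv2
from rig import manip
def grab(n,save=None):
    f=manip.grab_frame(n)
    if save: cv2.imwrite(save,cv2.cvtColor(f["img"],cv2.COLOR_RGB2BGR))
    return f
def ray(f,uv,z):
    h=f["img"].shape[0]; F=h/2/np.tan(np.radians(f["vfov"])/2)
    uv=np.atleast_2d(np.array(uv,float)); R=np.array(f["R"]);t=np.array(f["t"])
    d=np.c_[(uv[:,0]-f["cx"])/F,(uv[:,1]-f["cy"])/F,np.ones(len(uv))]@R
    C=-R.T@t
    return C+d*((z-C[2])/d[:,2])[:,None]
E
python3 - <<'E'
from h import *
for n in("scene","top"):
    f=grab(n,f"pics/{n}0.png"); R=np.array(f["R"]); print(n,f["vfov"],f["cx"],f["cy"],-R.T@np.array(f["t"]),R.round(2).tolist())
s=manip.sense();print(s)
E
```

```text
scene 50.56091042329187 276.45507477377936 207.0750539332955 [1.0566033  0.89697837 0.89682638] [[-0.87, 0.49, -0.01], [0.31, 0.54, -0.78], [-0.37, -0.69, -0.62]]
top 42.19465039731626 290.5958010839353 203.98921276999477 [0.3651129  0.00419724 1.4744102 ] [[-0.0, -1.0, 0.01], [-0.99, -0.0, -0.13], [0.13, -0.01, -0.99]]
{'time_s': 0.1, 'joints': array([ 9.33531697e-01,  5.28387198e-01,  1.43378957e+00, -5.22298713e-06,
        1.18139157e+00, -1.78501280e-01]), 'qvel': array([-9.46710825e-04, -2.00987510e-03, -4.10556412e-03,  1.66015217e-03,
        5.14066303e-04,  5.91680407e-05]), 'tau': array([-4.11156934e-04, -4.43307388e+01, -1.78585196e+01, -2.33694636e-04,
        3.89027919e-03,  1.29863139e-05]), 'position': array([0.27635778, 0.55985722, 0.23041797]), 'orientation': array([-7.14140488e-01, -3.05854606e+00,  2.85111162e-03]), 'wrist_force': array([-0.46901744,  0.25713879,  0.25126625]), 'torque': array([0.00347327, 0.00053865, 0.02105341]), 'grip_force': 0.0, 'opening': 0.08564522617611384}
```

View pics/top0.png

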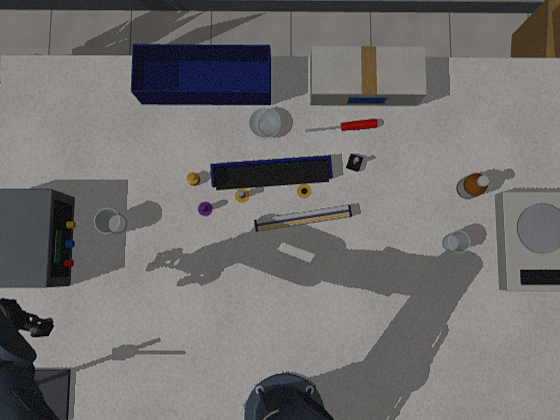

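View pics/scene0.png

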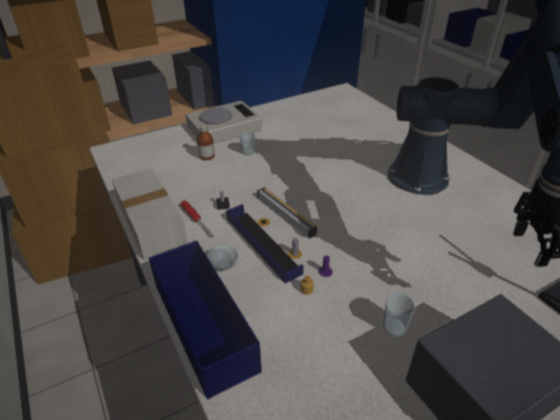

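The top view shows these things:
- **Bay:** the blue strip at (212–332, 157–188).
- **Rail:** from (256,225) to (351,211).
- **Post candidates:** the steel post on a brass foot at (242,196), the purple look-alike at (205,209), the brass mass at (193,179) and the socket at (304,190). The grey post at (242,196) fits, because it stands just in front of the bay's left half and isn't purple. I'll enlarge this area to confirm.

Run:
```python
from h import *
im=cv2.imread("pics/top0.png")[145:240,180:370]
cv2.imwrite("pics/crop0.png",cv2.resize(im,None,fx=4.2,fy=4.2,interpolation=cv2.INTER_CUBIC))
```

```text
(no output)
```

View pics/crop0.png

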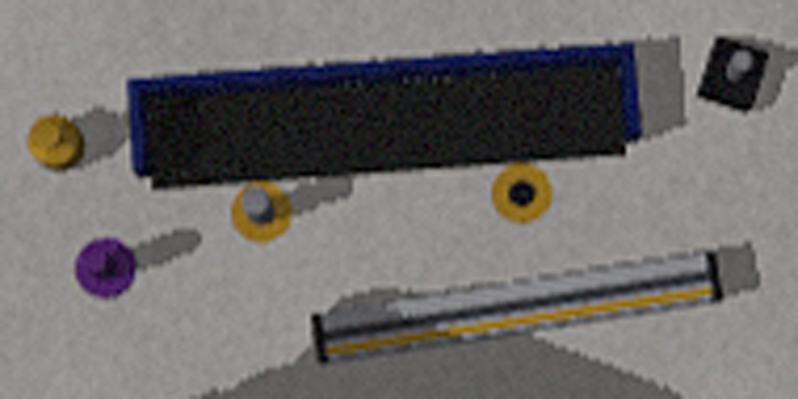

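```bash
cat > geo.py <<'E'
from h import *
def c2p(c): c=np.atleast_2d(np.array(c,float)); return np.c_[180+(c[:,0]+.5)/4.2-.5,145+(c[:,1]+.5)/4.2-.5]
E
python3 - <<'E'
from geo import *
f=grab("top")
fl=ray(f,c2p([(152,187),(626,153)]),0)
print("front floor",fl, np.linalg.norm(fl[0]-fl[1]))
bk=ray(f,c2p([(128,82),(634,45)]),.035); print("back outer",bk,np.linalg.norm(bk[0]-bk[1]))
print("post foot, socket",ray(f,c2p([(262,212),(521,193)]),0)[:,:2],"post top",ray(f,c2p([(256,203)]),.055))
r=ray(f,c2p([(312,316),(320,362),(716,252),(722,298)]),.03);print("rail",r)
print("purple",ray(f,c2p([(106,268)]),0.05),"mass",ray(f,c2p([(56,142)]),.048),"rider",ray(f,c2p([(735,72)]),.022))
# blue mask & dark mask edges
im=f["img"].astype(int)
m=((im.max(2)<45)).astype(np.uint8); m[:,:200]=0;m[:,345:]=0;m[:150]=0;m[200:]=0
n,l,s,c=cv2.connectedComponentsWithStats(m); k=1+s[1:,4].argmax(); print(s[k],cv2.boxPoints(cv2.minAreaRect(np.argwhere(l==k)[:,::-1].astype(np.float32))))
E
```

```text
front floor [[ 0.59354033  0.18916526  0.        ]
 [ 0.61657041 -0.12006792  0.        ]] 0.3100895689963907
back outer [[ 0.65601347  0.20124754  0.035     ]
 [ 0.68096513 -0.1229127   0.035     ]] 0.3251191286041224
post foot, socket [[ 0.57720362  0.11742374]
 [ 0.58998801 -0.05124404]] post top [[0.57498479 0.11701891 0.055     ]]
rail [[ 0.50632472  0.08272528  0.03      ]
 [ 0.47710917  0.07743141  0.03      ]
 [ 0.54756391 -0.17441382  0.03      ]
 [ 0.5180705  -0.17781848  0.03      ]]
purple [[0.53443666 0.21077688 0.05      ]] mass [[0.61473857 0.24413105 0.048     ]] rider [[ 0.66614552 -0.18940088  0.022     ]]
[ 213  158  119   32 2616] [[211.5653  166.48785]
 [329.58893 157.80966]
 [331.28717 180.90536]
 [213.26355 189.58356]]
```

The crop confirms it: the grey steel post on its brass foot is at crop (258,207), on the bay's left (+y). In the bay's frame that is x −22, y +84 mm, which matches the description. The purple one at crop (106,268) is the decoy. So the rail's left end goes in first.

```bash
cat > plan.py <<'E'
from h import *
import sys
from scipy.spatial.transform import Rotation as Ro
PSI=0.0743; O=np.array([.6051,.0346]); 
B=np.array([[np.cos(PSI),-np.sin(PSI)],[np.sin(PSI),np.cos(PSI)]])  # bay->world
def tobay(p): return (np.asarray(p)[...,:2]-O)@B
def toworld(p): return O+B@np.asarray(p)
def cur():
    s=manip.sense(); R=Ro.from_rotvec(s["orientation"]).as_matrix()
    return s["position"],np.arctan2(R[1,1],R[0,1]),s
def show():
    p,y,s=cur(); print("t",round(s["time_s"],2),"tcp",p.round(4),"bay",tobay(p).round(4),"yaw",round(y,3),"th",round(np.pi/2+PSI-y,3),"F",s["wrist_force"].round(1),"open",round(s["opening"],3))
def rows(tgt,yaw,n,g):
    p,y,s=cur(); dy=(yaw-y)/n; d=(np.array(tgt)-p)/n
    out=[]
    for k in range(n):
        a=y+dy*k; ty=np.array([np.cos(a),np.sin(a)]); tx=np.array([-np.sin(a),np.cos(a)])
        out.append([g,*np.round([d[:2]@tx,d[:2]@ty,-d[2]],4),0,0,round(-dy,4)])
    for r in out: print(*r,sep=",")
# rail coordinate placement: rail centre bay (cx,cy), theta (left end forward +), s along rail to left, e across forward (mm->m)
def railpt(c,th,s,e): return toworld(np.array(c)+s*np.array([np.sin(th),np.cos(th)])+e*np.array([np.cos(th),-np.sin(th)]))
def yawof(th): return np.pi/2+PSI-th
E
python3 - <<'E'
from plan import *
show()
c=(-.0987,-.0755);th=-.085
p=railpt(c,th,.035,-.043);print(p,yawof(th))
rows([*p,.15],yawof(th),17,.05)
E
```

```text
t 0.15 tcp [0.2764 0.5599 0.2306] bay [-0.2888  0.5483] yaw 1.112 th 0.533 F [-0.2 -0.1 -0.4] open 0.085
[ 0.46426929 -0.02028248] 1.7300963267948966
0.05,-0.025,-0.0257,0.0047,0,0,-0.0364
0.05,-0.0241,-0.0266,0.0047,0,0,-0.0364
0.05,-0.0231,-0.0275,0.0047,0,0,-0.0364
0.05,-0.0221,-0.0283,0.0047,0,0,-0.0364
0.05,-0.021,-0.0291,0.0047,0,0,-0.0364
0.05,-0.02,-0.0298,0.0047,0,0,-0.0364
0.05,-0.0189,-0.0305,0.0047,0,0,-0.0364
0.05,-0.0177,-0.0312,0.0047,0,0,-0.0364
0.05,-0.0166,-0.0318,0.0047,0,0,-0.0364
0.05,-0.0154,-0.0324,0.0047,0,0,-0.0364
0.05,-0.0142,-0.0329,0.0047,0,0,-0.0364
0.05,-0.013,-0.0334,0.0047,0,0,-0.0364
0.05,-0.0118,-0.0339,0.0047,0,0,-0.0364
0.05,-0.0106,-0.0343,0.0047,0,0,-0.0364
0.05,-0.0093,-0.0346,0.0047,0,0,-0.0364
0.05,-0.0081,-0.035,0.0047,0,0,-0.0364
0.05,-0.0068,-0.0352,0.0047,0,0,-0.0364
```

Call:
drive_tool(steps=[0.05,-0.025,-0.026,0.005,0,0,-0.036,0.05,-0.024,-0.027,0.005,0,0,-0.036,0.05,-0.023,-0.0275,0.005,0,0,-0.036,0.05,-0.022,-0.028,0.005,0,0,-0.036,0.05,-0.021,-0.029,0.005,0,0,-0.036,0.05,-0.02,-0.03,0.005,0,0,-0.036,0.05,-0.019,-0.0305,0.005,0,0,-0.036,0.05,-0.018,-0.031,0.005,0,0,-0.036])

```text
time_s: 0.82
position: [0.3648, 0.2853, 0.1911]
orientation: [-0.264, -3.13, 0.0]
wrist_force: [0.5, -0.1, -0.1]
opening: 0.0503
grip_force: 0.0
```

Call:
drive_tool(steps=[0.05,-0.017,-0.032,0.005,0,0,-0.036,0.05,-0.0155,-0.0325,0.005,0,0,-0.036,0.05,-0.014,-0.033,0.005,0,0,-0.036,0.05,-0.013,-0.0335,0.005,0,0,-0.036,0.05,-0.012,-0.034,0.005,0,0,-0.036,0.05,-0.0105,-0.034,0.005,0,0,-0.036,0.05,-0.009,-0.0345,0.005,0,0,-0.036,0.05,0,0,0,0,0,0])

```text
time_s: 1.48
position: [0.4444, 0.0421, 0.1559]
orientation: [-0.119, 3.136, -0.003]
wrist_force: [-0.0, -0.3, -0.5]
opening: 0.0499
grip_force: 0.0
```

Run:
```python
from plan import *
show()
c=(-.0987,-.0755);th=-.085
p=railpt(c,th,.035,-.043)
rows([*p,.08],yawof(th),4,.05)
```

```text
t 1.48 tcp [0.4444 0.0421 0.1559] bay [-0.1597  0.0194] yaw 1.647 th -0.002 F [-0.  -0.3 -0.5] open 0.05
0.05,-0.0038,-0.0159,0.019,0,0,-0.0208
0.05,-0.0034,-0.016,0.019,0,0,-0.0208
0.05,-0.0031,-0.0161,0.019,0,0,-0.0208
0.05,-0.0028,-0.0161,0.019,0,0,-0.0208
```

Moving over and down to about z = 0.02.

Call:
drive_tool(steps=[0.05,-0.004,-0.016,0.019,0,0,-0.021,0.05,-0.0035,-0.016,0.019,0,0,-0.021,0.05,-0.003,-0.016,0.019,0,0,-0.021,0.05,-0.003,-0.016,0.019,0,0,-0.021,0.05,0,0,0.03,0,0,0,0.05,0,0,0.02,0,0,0,0.05,0,0,0.01,0,0,0,0.05,0,0,0,0,0,0])

```text
time_s: 2.15
position: [0.4603, -0.0141, 0.0185]
orientation: [0.259, -3.127, -0.003]
wrist_force: [0.5, 0.5, -0.2]
opening: 0.05
grip_force: 0.0
```

Run:
```python
from plan import *
show()
f=grab("top","pics/t1.png")
im=cv2.imread("pics/t1.png")[145:240,180:370]
a=cv2.resize(im,None,fx=4.2,fy=4.2,interpolation=cv2.INTER_CUBIC)
cv2.imwrite("pics/c1.png",a)
# where rail line, robot-facing edge should be
```

```text
t 2.15 tcp [ 0.4603 -0.0141  0.0185] bay [-0.148  -0.0379] yaw 1.736 th -0.091 F [ 0.5  0.5 -0.2] open 0.05
```

View pics/c1.png

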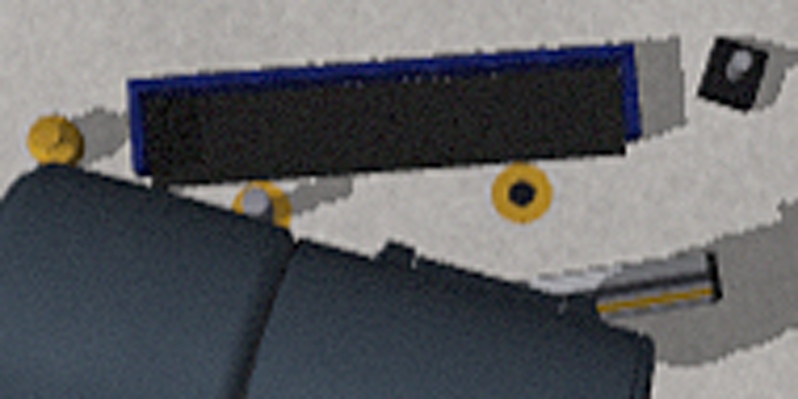

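The arm hides the middle of the rail. Its right end at crop (715,278) hasn't moved. Next I'll descend and plan the first push: forward while swinging the left end in.

Run:
```python
from plan import *
c=(-.0987,-.0755);th=-.085;s=.042
p1=railpt(c,th,s,-.028); p2=railpt((-.052,-.084),.38,s,-.026)
a=yawof(th);b=yawof(.38)
p0,y0,_=cur()
def path(p,q,ya,yb,n,dz=0):
    d=(q-p)/n
    for k in range(n):
        y=ya+(yb-ya)*(k+.5)/n
        print(*np.round([d@[-np.sin(y),np.cos(y)],d@[np.cos(y),np.sin(y)]],4),dz,round(-(yb-ya)/n,4))
path(p0[:2],p1,y0,a,3,.0045); print(); path(p1,p2,a,b,16)
```

```text
-0.0058 0.0001 0.0045 0.002
-0.0058 0.0001 0.0045 0.002
-0.0058 0.0001 0.0045 0.002

-0.0043 -0.0003 0 0.0291
-0.0043 -0.0001 0 0.0291
-0.0044 -0.0 0 0.0291
-0.0043 0.0001 0 0.0291
-0.0043 0.0002 0 0.0291
-0.0043 0.0004 0 0.0291
-0.0043 0.0005 0 0.0291
-0.0043 0.0006 0 0.0291
-0.0043 0.0007 0 0.0291
-0.0043 0.0009 0 0.0291
-0.0042 0.001 0 0.0291
-0.0042 0.0011 0 0.0291
-0.0042 0.0012 0 0.0291
-0.0041 0.0014 0 0.0291
-0.0041 0.0015 0 0.0291
-0.004 0.0016 0 0.0291
```

Call:
drive_tool(steps=[0.05,0,0,0.008,0,0,0,0.05,0,0,0.006,0,0,0,0.05,-0.005,0,0,0,0,0.002,0.05,-0.005,0,0,0,0,0.002,0.05,-0.004,0,0,0,0,0.002,0.05,-0.0035,0,0,0,0,0,0.05,0,0,0,0,0,0])

```text
time_s: 2.78
position: [0.4798, -0.0118, 0.0067]
orientation: [-0.25, 3.13, -0.001]
wrist_force: [-0.1, 0.9, -0.4]
opening: 0.0501
grip_force: 0.0
```

Call:
drive_tool(steps=[0.05,-0.0043,0,0,0,0,0.029,0.05,-0.0043,0,0,0,0,0.029,0.05,-0.0043,0,0,0,0,0.029,0.05,-0.0043,0,0,0,0,0.029,0.05,-0.0043,0,0,0,0,0.029,0.05,-0.0043,0.0004,0,0,0,0.029,0.05,-0.0043,0.0005,0,0,0,0.029,0.05,-0.0043,0.0006,0,0,0,0.029])

```text
time_s: 3.45
position: [0.5092, -0.0072, 0.0064]
orientation: [-0.114, -3.131, -0.002]
wrist_force: [-6.5, 1.8, 5.0]
opening: 0.0501
grip_force: 3.0
```

Call:
drive_tool(steps=[0.05,-0.0043,0.0007,0,0,0,0.029,0.05,-0.0043,0.0009,0,0,0,0.029,0.05,-0.0042,0.001,0,0,0,0.029,0.05,-0.0042,0.0011,0,0,0,0.029,0.05,-0.0042,0.0012,0,0,0,0.029,0.05,-0.0041,0.0014,0,0,0,0.029,0.05,-0.0041,0.0015,0,0,0,0.029,0.05,-0.004,0.0016,0,0,0,0.029])

```text
time_s: 4.12
position: [0.5448, -0.0041, 0.0063]
orientation: [-0.476, -3.099, -0.0]
wrist_force: [-3.2, -0.5, 4.3]
opening: 0.0499
grip_force: 2.3
```

Call:
drive_tool(steps=[0.05,0.006,0,0,0,0,0,0.05,0.012,0,-0.01,0,0,0,0.03,0.012,-0.02,-0.03,0,0,0,0.0,0.005,-0.04,-0.03,0,0,0,0.0,0,-0.04,-0.02,0,0,0,0.0,0,-0.04,0,0,0,0,0.0,0,-0.04,0,0,0,0,0.0,0,-0.04,0,0,0,0])

```text
time_s: 4.78
position: [0.4516, -0.1969, 0.0907]
orientation: [0.474, 3.103, -0.002]
wrist_force: [0.2, 0.1, -1.3]
opening: 0.0003
grip_force: 0.0
```

Run:
```python
from plan import *
show()
f=grab("top","pics/t2.png"); grab("scene","pics/s2.png")
im=cv2.imread("pics/t2.png")[145:240,180:370]
cv2.imwrite("pics/c2.png",cv2.resize(im,None,fx=4.2,fy=4.2,interpolation=cv2.INTER_CUBIC))
```

```text
t 4.78 tcp [ 0.4516 -0.1969  0.0907] bay [-0.1702 -0.2195] yaw 1.267 th 0.378 F [ 0.2  0.1 -1.3] open 0.0
```

View pics/c2.png

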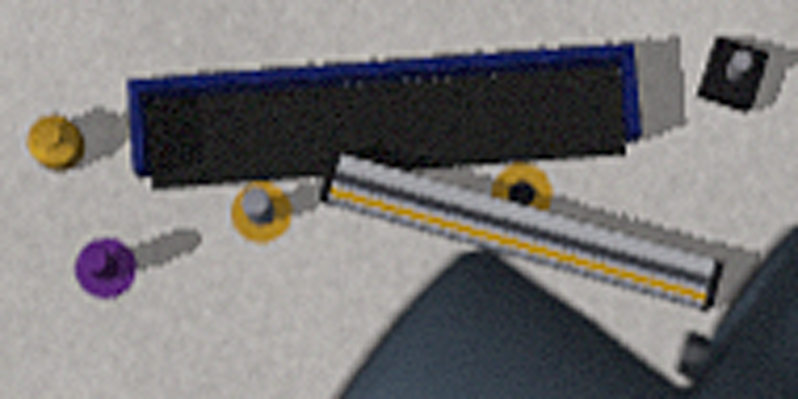

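That worked. The rail now slants with its left end at crop (331,178), at the bay's mouth to the right of the post, and its right end at crop (713,285). Next I'll push it along its own axis from the right end.

```bash
cat >> plan.py <<'E'
def railpose(f,cr):  # crop corners LU,LL,RU,RL at top face z=.03
    from geo import c2p
    r=tobay(ray(f,c2p(cr),.03)); L=(r[0]+r[1])/2;R=(r[2]+r[3])/2; d=L-R
    th=np.arctan2(d[0],d[1]); print("L",L.round(4),"R",R.round(4),"c",((L+R)/2).round(4),"th",round(th,3),"len",round(np.linalg.norm(d),4)); return (L+R)/2,th
def path(p,q,ya,yb,n,dz=0):
    d=(np.asarray(q)-p)/n
    for k in range(n):
        y=ya+(yb-ya)*(k+.5)/n
        print(*np.round([d@[-np.sin(y),np.cos(y)],d@[np.cos(y),np.sin(y)]],4),round(dz/n,4),round(-(yb-ya)/n,4))
E
python3 - <<'E'
from plan import *
f=grab("top")
c,th=railpose(f,[(341,155),(323,200),(719,262),(708,308)])
p,y,_=cur()
q=railpt(c,th,-.170,0); print(q, "yaw",yawof(th)); path(p[:2],q,y,yawof(th),4,p[2]-.02)
print("x85",c[0]+(.085-c[1])*np.tan(th))
E
```

```text
L [-0.0071  0.0367] R [-0.0939 -0.2007] c [-0.0505 -0.082 ] th 0.35 len 0.2528
[ 0.51452301 -0.21449887] yaw 1.2949390516160666
-0.0162 0.0009 0.0175 -0.0086
-0.0162 0.0008 0.0175 -0.0086
-0.0162 0.0006 0.0175 -0.0086
-0.0162 0.0005 0.0175 -0.0086
x85 0.010490526426082551
```

Call:
drive_tool(steps=[0,-0.016,0.001,0.0,0,0,-0.009,0,-0.016,0.001,0.018,0,0,-0.009,0,-0.016,0.0005,0.02,0,0,-0.009,0,-0.016,0.0005,0.02,0,0,-0.009,0,0,0,0.015,0,0,0,0,0,0,0.011,0,0,0,0,0,0,0,0,0,0])

```text
time_s: 5.52
position: [0.5126, -0.2082, 0.0035]
orientation: [-0.417, -3.108, -0.004]
wrist_force: [-1.2, -0.9, -0.5]
opening: -0.0002
grip_force: 0.0
```

Run:
```python
from plan import *
show()
p,y,_=cur(); c=(-.0505,-.082); th=.35
q=railpt(c,th,-.147,0); path(p[:2],q,y,yawof(th),4); print()
q2=railpt((-.0156,.0153),.40,-.1445,0); path(q,q2,yawof(th),yawof(.4),24)
```

```text
t 5.52 tcp [ 0.5126 -0.2082  0.0035] bay [-0.1103 -0.2352] yaw 1.304 th 0.341 F [-1.2 -0.9 -0.5] open -0.0
-0.0009 0.0044 0.0 0.0022
-0.0009 0.0044 0.0 0.0022
-0.0009 0.0044 0.0 0.0022
-0.0009 0.0044 0.0 0.0022

0.0003 0.0044 0.0 0.0021
0.0003 0.0044 0.0 0.0021
0.0003 0.0044 0.0 0.0021
0.0004 0.0044 0.0 0.0021
0.0004 0.0044 0.0 0.0021
0.0004 0.0044 0.0 0.0021
0.0004 0.0044 0.0 0.0021
0.0004 0.0044 0.0 0.0021
0.0004 0.0044 0.0 0.0021
0.0004 0.0044 0.0 0.0021
0.0004 0.0044 0.0 0.0021
0.0004 0.0044 0.0 0.0021
0.0004 0.0044 0.0 0.0021
0.0004 0.0044 0.0 0.0021
0.0005 0.0044 0.0 0.0021
0.0005 0.0044 0.0 0.0021
0.0005 0.0044 0.0 0.0021
0.0005 0.0044 0.0 0.0021
0.0005 0.0044 0.0 0.0021
0.0005 0.0044 0.0 0.0021
0.0005 0.0044 0.0 0.0021
0.0005 0.0044 0.0 0.0021
0.0005 0.0044 0.0 0.0021
0.0005 0.0044 0.0 0.0021
```

Raise it 3 mm, close up, push about 16 rows, then check.

Call:
drive_tool(steps=[0,-0.001,0.0044,-0.003,0,0,-0.002,0,-0.001,0.0044,0,0,0,-0.002,0,-0.001,0.0044,0,0,0,-0.002,0,-0.001,0.0044,0,0,0,-0.002,0,0.0003,0.0044,0,0,0,0.002,0,0.0003,0.0044,0,0,0,0.002,0,0.0003,0.0044,0,0,0,0.002,0,0.0003,0.0044,0,0,0,0.002])

```text
time_s: 6.18
position: [0.5273, -0.1789, 0.0097]
orientation: [0.42, 3.11, -0.004]
wrist_force: [-1.5, -5.4, 4.5]
opening: -0.0001
grip_force: 2.9
```

Call:
drive_tool(steps=[0,0.0004,0.0044,0,0,0,0.002,0,0.0004,0.0044,0,0,0,0.002,0,0.0004,0.0044,0,0,0,0.002,0,0.0004,0.0044,0,0,0,0.002,0,0.0004,0.0044,0,0,0,0.002,0,0.0004,0.0044,0,0,0,0.002,0,0.0004,0.0044,0,0,0,0.002,0,0.0004,0.0044,0,0,0,0.002])

```text
time_s: 6.85
position: [0.5337, -0.1442, 0.0097]
orientation: [0.445, 3.107, -0.004]
wrist_force: [-1.8, -5.2, 3.5]
opening: -0.0001
grip_force: 3.0
```

Run:
```python
from plan import *
show()
f=grab("top","pics/t3.png")
im=cv2.imread("pics/t3.png")[145:240,180:370]
cv2.imwrite("pics/c3.png",cv2.resize(im,None,fx=4.2,fy=4.2,interpolation=cv2.INTER_CUBIC))
```

```text
t 6.85 tcp [ 0.5337 -0.1442  0.0097] bay [-0.0845 -0.173 ] yaw 1.286 th 0.359 F [-1.8 -5.2  3.5] open -0.0
```

View pics/c3.png

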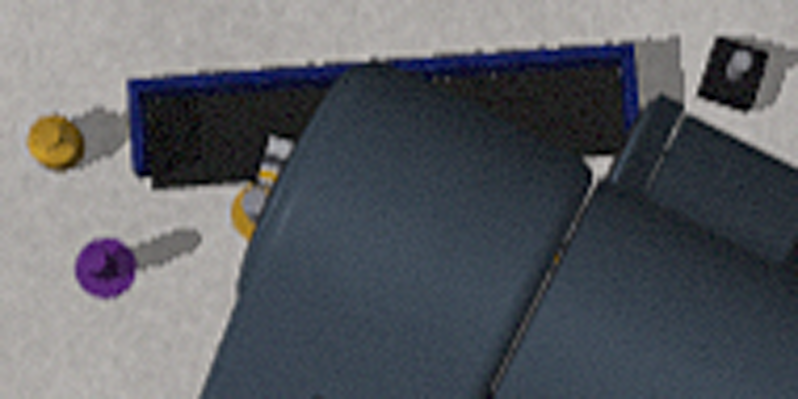

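The rail's left end shows at crop (268,155), just behind the post at crop (252,207), which matches the computed L of about (12, 84) mm in the bay's frame. I'll carry on pushing.

Call:
drive_tool(steps=[0,0.0003,0.0044,0,0,0,0.003,0,0.0003,0.0044,0,0,0,0.003,0,0.0003,0.0044,0,0,0,0.003,0,0.0003,0.0044,0,0,0,0.003,0,0.0003,0.0044,0,0,0,0.003,0,0.0003,0.0044,0,0,0,0.003,0,0.0003,0.0044,0,0,0,0.003,0,0.0003,0.0044,0,0,0,0.003])

```text
time_s: 7.57
position: [0.5413, -0.1098, 0.0097]
orientation: [0.482, 3.102, -0.003]
wrist_force: [-1.0, -5.8, 5.2]
opening: -0.0003
grip_force: 3.4
```

Call:
drive_tool(steps=[0,0.0003,0.0044,0,0,0,0.002,0,0.0003,0.0044,0,0,0,0.002,0,0,0.004,0,0,0,0,0,0,-0.004,0,0,0,0,0,0,-0.02,0,0,0,0,0,0,-0.03,-0.01,0,0,0,0,0.03,-0.02,-0.03,0,0,0,0,0.04,0,-0.03,0,0,0])

```text
time_s: 8.23
position: [0.466, -0.1496, 0.0703]
orientation: [0.494, 3.1, -0.002]
wrist_force: [0.2, 0.1, 1.0]
opening: 0.0004
grip_force: 0.0
```

Call:
drive_tool(steps=[0.03,0.04,0,0,0,0,0,0.03,0.03,0,0,0,0,0,0.03,0.0,0,0,0,0,0])

```text
time_s: 8.48
position: [0.389, -0.1191, 0.0706]
orientation: [-0.49, -3.09, -0.01]
wrist_force: [-0.6, 0.9, -0.8]
opening: 0.0303
grip_force: 0.0
```

Run:
```python
from plan import *
show()
f=grab("top","pics/t4.png")
im=cv2.imread("pics/t4.png")[145:240,180:370]
cv2.imwrite("pics/c4.png",cv2.resize(im,None,fx=4.2,fy=4.2,interpolation=cv2.INTER_CUBIC))
```

```text
t 8.48 tcp [ 0.389  -0.1191  0.0706] bay [-0.2269 -0.1372] yaw 1.256 th 0.389 F [-0.6  0.9 -0.8] open 0.03
```

View pics/c4.png

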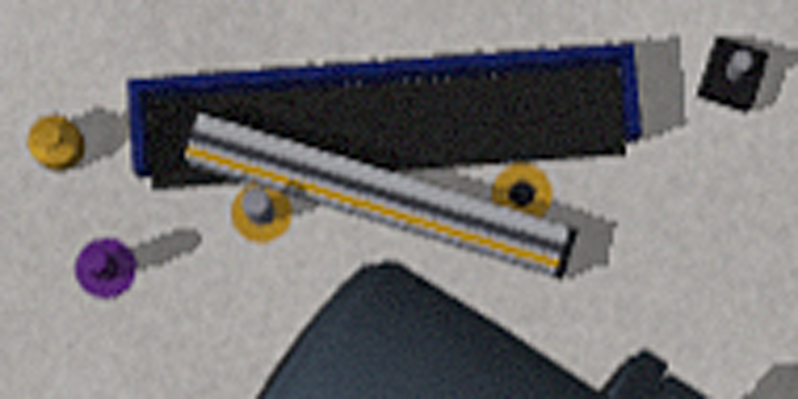

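The left end at crop (183,135) is now inside the bay behind the post. The right end at crop (572,254) is still outside, so the on-the-way condition should be met. Next I'll measure and swing the right end in.

Run:
```python
from plan import *
f=grab("top")
c,th=railpose(f,[(188,111),(178,158),(578,231),(567,277)])
R=c-.13*np.array([np.sin(th),np.cos(th)]); print("x85",c[0]+(.085-c[1])*np.tan(th))
p,y,_=cur()
q=railpt(c,th,-.075,-.045); print("start",q,tobay(q)); path(p[:2],q,y,yawof(th),5,p[2]-.008)
```

```text
L [0.0276 0.1299] R [-0.0675 -0.1127] c [-0.02    0.0086] th 0.373 len 0.2605
x85 0.009973241455557013
start [ 0.51945948 -0.01673913] [-0.08921523 -0.04484025]
-0.0168 0.0279 0.0125 -0.003
-0.0169 0.0278 0.0125 -0.003
-0.017 0.0278 0.0125 -0.003
-0.017 0.0277 0.0125 -0.003
-0.0171 0.0277 0.0125 -0.003
```

Run:
```python
from plan import *
c=(-.020,.0086);th=.373;s=-.036
p,y,_=cur()
q=railpt(c,th,s,-.045); path(p[:2],q,y,yawof(th),6,p[2]-.007);print()
q1=railpt(c,th,s,-.026); path(q,q1,yawof(th),yawof(th),4);print()
q2=railpt((.025,.006),.04,s,-.026); path(q1,q2,yawof(th),yawof(.04),16);print()
q3=railpt((.045,.006),0,s,-.026); path(q2,q3,yawof(.04),yawof(0),8)
```

```text
-0.0139 0.0297 0.0106 -0.0026
-0.014 0.0297 0.0106 -0.0026
-0.014 0.0297 0.0106 -0.0026
-0.0141 0.0296 0.0106 -0.0026
-0.0142 0.0296 0.0106 -0.0026
-0.0143 0.0296 0.0106 -0.0026

-0.0047 -0.0 0.0 -0.0
-0.0047 -0.0 0.0 -0.0
-0.0047 -0.0 0.0 -0.0
-0.0047 -0.0 0.0 -0.0

-0.0035 0.0004 0.0 -0.0208
-0.0035 0.0004 0.0 -0.0208
-0.0035 0.0003 0.0 -0.0208
-0.0035 0.0002 0.0 -0.0208
-0.0035 0.0001 0.0 -0.0208
-0.0035 0.0001 0.0 -0.0208
-0.0035 -0.0 0.0 -0.0208
-0.0035 -0.0001 0.0 -0.0208
-0.0035 -0.0002 0.0 -0.0208
-0.0035 -0.0002 0.0 -0.0208
-0.0035 -0.0003 0.0 -0.0208
-0.0035 -0.0004 0.0 -0.0208
-0.0035 -0.0005 0.0 -0.0208
-0.0035 -0.0005 0.0 -0.0208
-0.0035 -0.0006 0.0 -0.0208
-0.0035 -0.0007 0.0 -0.0208

-0.0027 -0.0 0.0 -0.005
-0.0027 -0.0 0.0 -0.005
-0.0027 -0.0001 0.0 -0.005
-0.0027 -0.0001 0.0 -0.005
-0.0027 -0.0001 0.0 -0.005
-0.0027 -0.0001 0.0 -0.005
-0.0027 -0.0001 0.0 -0.005
-0.0027 -0.0001 0.0 -0.005
```

Call:
drive_tool(steps=[0.06,-0.014,0.03,0,0,0,-0.0026,0.06,-0.014,0.03,0,0,0,-0.0026,0.06,-0.014,0.03,0.012,0,0,-0.0026,0.06,-0.014,0.03,0.012,0,0,-0.0026,0.06,-0.014,0.03,0.012,0,0,-0.0026,0.06,-0.014,0.029,0.012,0,0,-0.0026,0.06,0,0,0.016,0,0,0,0.06,0,0,0,0,0,0])

```text
time_s: 9.25
position: [0.5337, 0.0227, 0.0039]
orientation: [-0.46, -3.107, -0.0]
wrist_force: [-0.2, 0.3, -0.9]
opening: 0.0599
grip_force: 0.0
```

Run:
```python
from plan import *
show()
p,y,_=cur(); c=(-.020,.0086);th=.373
d=tobay(p)-c; print("s",d@[np.sin(th),np.cos(th)],"e",d@[np.cos(th),-np.sin(th)])
```

```text
t 9.25 tcp [0.5337 0.0227 0.0039] bay [-0.0721 -0.0066] yaw 1.277 th 0.368 F [-0.2  0.3 -0.9] open 0.06
s -0.03313872107460898 e -0.042976843113349567
```

On target, so now the swing.

Call:
drive_tool(steps=[0.06,-0.0043,-0.001,0,0,0,0,0.06,-0.0043,-0.001,0,0,0,0,0.06,-0.0043,-0.001,0,0,0,0,0.06,-0.0043,0,0,0,0,0,0.06,-0.0035,0,0,0,0,-0.021,0.06,-0.0035,0,0,0,0,-0.021,0.06,-0.0035,0,0,0,0,-0.021,0.06,-0.0035,0,0,0,0,-0.021])

```text
time_s: 9.92
position: [0.5604, 0.0091, 0.0067]
orientation: [-0.331, -3.122, -0.0]
wrist_force: [-5.3, 0.3, 2.0]
opening: 0.0601
grip_force: 2.2
```

Call:
drive_tool(steps=[0.06,-0.0035,0,0,0,0,-0.021,0.06,-0.0035,0,0,0,0,-0.021,0.06,-0.0035,0,0,0,0,-0.021,0.06,-0.0035,0,0,0,0,-0.021,0.06,-0.0035,0,0,0,0,-0.021,0.06,-0.0035,0,0,0,0,-0.021,0.06,-0.0035,0,0,0,0,-0.021,0.06,-0.0035,0,0,0,0,-0.021])

```text
time_s: 10.58
position: [0.5892, 0.0053, 0.0065]
orientation: [-0.067, -3.14, 0.0]
wrist_force: [-4.9, -0.6, 4.7]
opening: 0.0602
grip_force: 2.5
```

Call:
drive_tool(steps=[0.06,-0.0035,0,0,0,0,-0.021,0.06,-0.0035,0,0,0,0,-0.021,0.06,-0.0035,0,0,0,0,-0.021,0.06,-0.0035,0,0,0,0,-0.021,0.06,0,0,0,0,0,0])

```text
time_s: 11.0
position: [0.6048, 0.0051, 0.0064]
orientation: [-0.064, 3.138, -0.001]
wrist_force: [-2.5, -0.5, 0.3]
opening: 0.0603
grip_force: 0.7
```

Run:
```python
from plan import *
show()
f=grab("top","pics/t5.png")
im=cv2.imread("pics/t5.png")[145:240,180:370]
cv2.imwrite("pics/c5.png",cv2.resize(im,None,fx=4.2,fy=4.2,interpolation=cv2.INTER_CUBIC))
```

```text
t 11.0 tcp [0.6048 0.0051 0.0064] bay [-0.0025 -0.0294] yaw 1.612 th 0.034 F [-2.5 -0.5  0.3] open 0.06
```

View pics/c5.png

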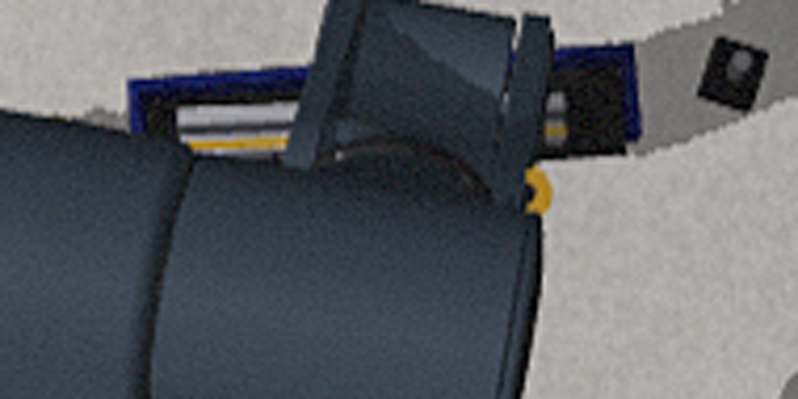

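The rail is now inside the bay and nearly parallel to the back wall, from crop x 172 to 567. That puts its centre about 9 mm left of the middle, which is within tolerance. Now I'll push it straight home.

Call:
drive_tool(steps=[0.06,-0.0027,0,0,0,0,-0.005,0.06,-0.0027,0,0,0,0,-0.005,0.06,-0.0027,0,0,0,0,-0.005,0.06,-0.0027,0,0,0,0,-0.005,0.06,-0.0025,0,0,0,0,-0.005,0.06,-0.0025,0,0,0,0,-0.005,0.06,-0.002,0,0,0,0,-0.004,0.06,0,0,0,0,0,0])

```text
time_s: 11.72
position: [0.6205, 0.0064, 0.0063]
orientation: [0.116, -3.138, -0.0]
wrist_force: [-3.5, 0.4, 2.4]
opening: 0.0603
grip_force: 2.1
```

Call:
drive_tool(steps=[0.06,-0.0015,0,0,0,0,0,0.06,-0.0015,0,0,0,0,0,0.06,0,0,0,0,0,0])

```text
time_s: 11.97
position: [0.6224, 0.0066, 0.0063]
orientation: [0.116, -3.136, -0.001]
wrist_force: [-6.1, -1.3, 3.7]
opening: 0.0601
grip_force: 2.8
```

```bash
python3 -c "
from plan import *
show()"
```

```text
t 11.97 tcp [0.6224 0.0066 0.0063] bay [ 0.0152 -0.0292] yaw 1.645 th 0.0 F [-6.1 -1.3  3.7] open 0.06
```

Call:
drive_tool(steps=[0.06,-0.0015,0,0,0,0,0,0.06,-0.0015,0,0,0,0,0,0.06,-0.0015,0,0,0,0,0,0.06,0,0,0,0,0,0])

```text
time_s: 12.3
position: [0.6224, 0.0067, 0.0063]
orientation: [0.118, -3.126, -0.001]
wrist_force: [-14.3, -3.3, 11.2]
opening: 0.0602
grip_force: 7.0
```

Call:
drive_tool(steps=[0.06,-0.001,0,0,0,0,0,0.06,-0.001,0,0,0,0,0,0.06,0,0,0,0,0,0])

```text
time_s: 12.55
position: [0.6223, 0.0067, 0.0063]
orientation: [0.118, -3.122, -0.001]
wrist_force: [-16.0, -4.7, 13.1]
opening: 0.06
grip_force: 8.8
```

It has stopped against the wall. I'll back off, lift clear and check.

Call:
drive_tool(steps=[0.06,0.006,0,0,0,0,0,0.06,0.015,0,0,0,0,0,0.06,0.025,0,0,0,0,0,0.06,0.02,0,-0.04,0,0,0,0.06,0.035,0,-0.04,0,0,0,0.06,0.04,0,-0.02,0,0,0,0.06,0.04,0,0,0,0,0,0.06,0.04,0,0,0,0,0])

```text
time_s: 13.22
position: [0.424, -0.0092, 0.0954]
orientation: [-0.114, 3.129, -0.005]
wrist_force: [0.1, 0.2, -0.3]
opening: 0.0604
grip_force: 0.0
```

Run:
```python
from plan import *
show()
f=grab("top","pics/t6.png")
im=cv2.imread("pics/t6.png")[145:240,180:370]
cv2.imwrite("pics/c6.png",cv2.resize(im,None,fx=4.2,fy=4.2,interpolation=cv2.INTER_CUBIC))
```

```text
t 13.22 tcp [ 0.424  -0.0092  0.0954] bay [-0.1839 -0.0302] yaw 1.644 th 0.001 F [ 0.1  0.2 -0.3] open 0.06
```

View pics/c6.png

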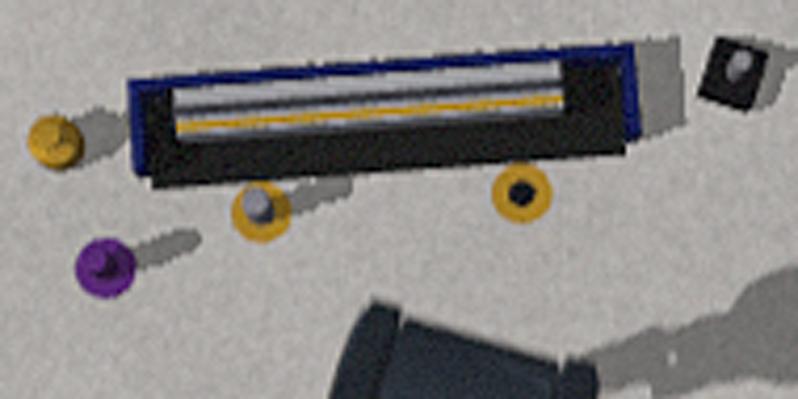

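The rail lies flush along the back wall from crop (173,90) to (565,110), parallel to it, and nothing else has moved. I'll do a quick numeric check and hand in if it passes.

Run:
```python
from plan import *
f=grab("top")
c,th=railpose(f,[(166,90),(172,140),(568,62),(573,110)])
if .038<c[0]<.052 and abs(c[1])<.024 and abs(th)<.05: print(manip.close_job())
```

```text
L [0.0409 0.1381] R [ 0.0412 -0.1202] c [0.041  0.0089] th -0.001 len 0.2583
the job is handed in; nothing more can be done
None
```

The rail is fully home against the back wall: it went in left end first behind the post, then the right end was swung in, all by pushing only. It measured parallel to within about 0.001 rad with its centre 9 mm left of the bay's middle, and the job is handed in (no verdict was shown).

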